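Pack the sewing box and lower its lid

TASK

Put the wooden pressing block and the loose thread cone into the open sewing box, next to the thread cone that is already in there, so that all three stand upright and flat on the box's floor. Then lower the lid gently until it is fully closed, without letting it fall or slam. Do not disturb the mug, the tin and the shears.

Things in the scene. Friction and masses are not known exactly. Their poses are not given: they have to be found in the camera images.
- box: Plywood sewing box, fixed to the table, open at the top. Outside 150 (its x) x 221 (its y) x 112 mm high; walls and floor 8 mm thick, so inside it is 134 (x) x 205 (y) x 104 mm deep. Origin: centre of its underside; z up; the lid is hinged along its +x rim, which lies roughly to the robot's left (world +y).
- box_in (a point): Centre of the box's inner floor (8 mm above the table); axes as the box's.
- lid (a joint): Lid angle: 0 = closed, resting on the rim; grows as it opens; it starts open at 1.75 to 1.95 (leaning back past upright), stop at 2.0. The lid is a 160 (from hinge to front edge) x 221 x 12 mm plywood frame with a clear panel, about 0.4 kg. Its hinge is stiff enough to hold it near upright, but below about 1.1 rad it falls shut by itself unless held.
- lid_hinge (a point): Middle of the lid's hinge axis (which runs along the box's y), at rim height: 83 mm in box x, 112 mm in box z from the box's origin.
- lid_bar (a point): Middle of the steel handle bar of the lid: a round bar 12 mm in diameter, 104 mm long, parallel to the hinge, 36 mm clear beyond the lid's front edge (30 mm finger gap), held by an arm at each end. With the lid closed it lies at -196 mm in box x and +6 mm in z from lid_hinge; it swings upward about the hinge with the lid (about 310 mm above the table when upright). The point turns with the lid.
- block: Loose pressing block of dark wood, 56 (its x) x 180 (its y) x 35 mm, with a square grip 28 x 28 mm in the middle of its top, 40 mm tall (75 mm high in all); about 0.32 kg. Origin: centre of its underside. It lies on the table, grip up.
- cone: Loose thread cone standing on the table: foot 62 mm in diameter, tapering grey thread, white tube 28 mm in diameter from 68 to 95 mm high at the top to grip; about 0.14 kg. Origin: centre of its underside; z up.
- cone_in_box: An equal thread cone (62 mm foot, 95 mm high) already standing loose in the box near the hinge-side wall, anywhere along it. Origin: centre of its underside.
- mug: Bystander: white mug, 80 mm across, 90 mm high. Origin: centre of its underside.
- tin: Bystander: flat round metal pin tin, 87 mm across, 32 mm high. Origin: centre of its underside.
- shears: Bystander: fabric shears lying flat, about 215 mm long along their x, 14 mm high. Origin: at the pivot, underside.
Mind the look-alikes: they are no part of the job. What is shaped like the cone but orange is not meant.

How it is judged:
By the outcome, as a careful person would: the job done as asked, in the order asked, and still so for the second after the job is handed in, with the robot touching nothing.
It also fails if it takes over 72 s, if anything falls off the work surface, if the arm or the gripper's body presses on something with over 40 N, if the wrist force passes 120 N, or if a joint passes its speed limit or range.

ROBOT

A 6-joint arm with a two-finger parallel gripper is mounted at the origin on the work surface. World frame = base frame: x ahead of the robot, y to its left, z up, the work surface at z = 0. Lengths are in m, angles in rad, forces in N, time in s.
With the tool pointing down it reaches from about 0.375 to 0.9 m from the base axis. Payload 3.1 kg.
Tool frame: the origin (TCP) lies midway between the tips of the shut fingers; the grasp point (between the pads) lies 19 mm behind it; z points along the fingers, y is the line along which they close (so a half turn about z gives the same grasp; the last joint's range is limited). The gripper opens to 85 mm and grips with 20 to 120 N. Pads are 22 mm wide; open, the fingers measure 114 mm over their backs; the gripper's body (76 mm by 85 mm) begins 54 mm behind the grasp point. The pads swing forward as they close: fully open they stand 13 mm farther back than shut.
Start: joints at [0.944, 0.527, 1.433, -0, 1.181, -0.178], TCP at [0.271, 0.563, 0.231] pointing down, gripper open.
Joint ranges: [-3.08, 3.08], [-0.75, 2.2], [0.22, 2.44], [-1.43, 4.57], [0, 2.65], [-2.85, 2.85]. Speed limits (rad/s): [2.79, 2.79, 3.14, 3.14, 3.14, 3.14].

INTERFACE

Orientations are given as a unit quaternion [x, y, z, w].
In Python, from plant import observe, grab_frame, camera_params, finish_job gives the robot as it stands.
- The arm moves only by the tool apply_moves, never from a script. Its argument "moves" is one flat list of numbers, 5 for each row, row after row: the shift along the tool's x, y, z in cm, then the turn about the tool's z in rad, then the closure, from 0 (fully open) to 1 (shut). In form: [tx, ty, tz, spin, fingers, tx, ty, tz, spin, fingers, ...]. A call has 1 to 20 rows; each row shifts and turns the commanded pose from where the row before left it, along the tool's axes as they then stand; what a row does not reach is not made up. A row lasts 1/8 s, in which the tool goes at most 62.5 mm and 10.7 degrees, less where a joint would pass 70% of its speed; a pose out of reach is approached as far as the arm can. A call with a gripper value outside its range is refused whole. The fingers move at their own pace and stop on an object; the grip force is fixed at half the most. Time passes only in rows, so rows that do not move let the fingers close. It gives the time, the measured TCP pose, the force, the opening and the grip force at its end, in the units of the state.
- observe(): the state, without advancing time (a new reading comes with each control period).
- grab_frame(name): name is "scene" or "top" or "wrist"; returns (picture, depth): 384x512x3 uint8, blue, green, red; 384x512 float32, m along the optical axis (not along the pixel's ray), 0 where there is no reading.
- camera_params(name): a dict with "fx", "fy", "cx", "cy" (pixels), "dist" ([k1, k2, p1, p2, k3] as OpenCV has them; the pictures are not rectified), "extrinsics" (4x4, takes a point from camera to world coordinates). Camera axes: x right, y down, z forward; pixel columns grow to the right and rows downward; lengths in m; the calibration is good to about 2 mm. A picture is of the moment at which its call begins: read the wrist's pose just before it. camera_params takes no time and is no camera call; for the wrist camera it gives the pose at the moment of the call.
- finish_job(): hands the job in; it is judged then, once.
The state is a dict: "clock": time; "qpos": joint angles; "qvel": joint speeds; "joint_torque": joint torques, N m; "tcp_pos": TCP position; "ee_rot": TCP orientation; "ft_force": force on the tool from outside, world axes, zero at the start; "moment": the same for the moment, N m; "grip_width": opening from 0.0 (shut) to 1.0 (fully open); "finger_force": force on a finger pad.
Only numpy, scipy, OpenCV 4.12 (cv2) and the standard library are available. Lean on these libraries where they do the work, as an engineer would, in place of code of your own. Each camera call takes 0.05 s, during which the arm holds its last target. There are 200 camera calls.

## Working session

There is one attempt and no reset: what is moved stays moved. The work goes in short steps, Python scripts to look and compute and a tool call to move; the robot and the scene stay as the last step left them, time stands still between calls to the robot, and variables do not carry over. Pictures are saved under pics/ and viewed, at most 10 in all, crops included, and the job is handed in when it is done.

Besides the shell and the picture viewer there is one more tool, called after "Call:" as name(argument=value, ...), one argument or row to a line, values as JSON. apply_moves: Moves the arm, as the interface text tells. Its arguments: {"type":"object","properties":{"moves":{"type":"array","items":{"type":"number"}}},"required":["moves"]}

```bash
mkdir -p pics; cat > h.py <<'E'
import numpy as np,cv2
from plant import observe,grab_frame,camera_params,finish_job
def snap(n,f):
    P=camera_params(n);im,d=grab_frame(n);cv2.imwrite(f'pics/{f}.png',im);np.savez(f'pics/{f}.npz',d=d,im=im,E=P['extrinsics'],K=np.array([P['fx'],P['fy'],P['cx'],P['cy']]),dist=P['dist']);return im,d
def cloud(f):
    z=np.load(f'pics/{f}.npz');d=z['d'];h,w=d.shape;fx,fy,cx,cy=z['K']
    K=np.array([[fx,0,cx],[0,fy,cy],[0,0,1.]])
    u,v=np.meshgrid(np.arange(w),np.arange(h))
    p=cv2.undistortPoints(np.stack([u,v],-1).reshape(-1,1,2).astype(float),K,z['dist']).reshape(h,w,2)
    c=np.dstack([p[...,0]*d,p[...,1]*d,d]);E=np.array(z['E'])
    W=c@E[:3,:3].T+E[:3,3];W[d==0]=np.nan;return W
E
python3 - <<'E'
from h import *
a,_=snap('scene','s0');b,_=snap('top','t0')
cv2.imwrite('pics/both.png',np.vstack([cv2.resize(a,(400,300)),cv2.resize(b,(400,300))]))
cv2.imwrite('pics/t0b.png',cv2.resize(b,(800,600)))
for n in('scene','top'):print(camera_params(n)['extrinsics'])
print(observe())
E
```

```text
[[-0.44352327  0.75625351 -0.48100701  1.07090265]
 [ 0.89624374  0.37773612 -0.23251363  0.10500345]
 [ 0.00585447 -0.53422473 -0.84532223  0.94116712]
 [ 0.          0.          0.          1.        ]]
[[-0.02913679 -0.99523414  0.0930594   0.50568768]
 [-0.99952197  0.02997157  0.00758513 -0.13312574]
 [-0.01033812 -0.0927939  -0.99563167  1.08112601]
 [ 0.          0.          0.          1.        ]]
{'clock': 0.1, 'qpos': array([ 9.43473009e-01,  5.28342285e-01,  1.43376209e+00,  3.38038779e-06,
        1.18141903e+00, -1.78486816e-01]), 'qvel': array([ 0.00086346, -0.00222525, -0.00375561, -0.00125189,  0.00060935,
       -0.00126214]), 'joint_torque': array([-1.84324203e-04, -4.43307459e+01, -1.78584999e+01, -2.56080730e-04,
        3.86080108e-03, -3.00629814e-06]), 'tcp_pos': array([0.27078186, 0.56258552, 0.23045432]), 'ee_rot': array([ 2.22539762e-01,  9.74923137e-01, -8.87458507e-04, -3.79953271e-04]), 'ft_force': array([-0.13305572,  0.52271758, -1.16515902]), 'moment': array([ 0.00233462,  0.03045315, -0.01701991]), 'finger_force': 0.0, 'grip_width': 1.0009085688992276}
```

View pics/t0b.png

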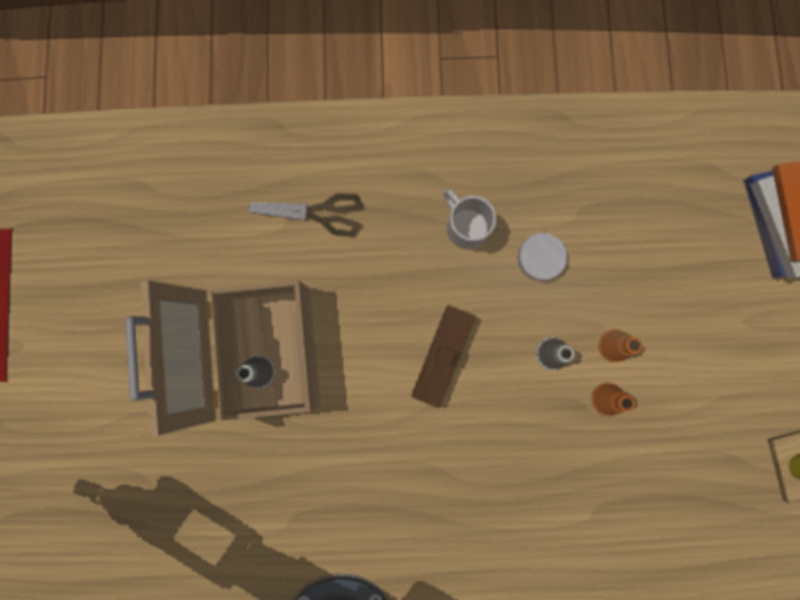

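View pics/s0.png

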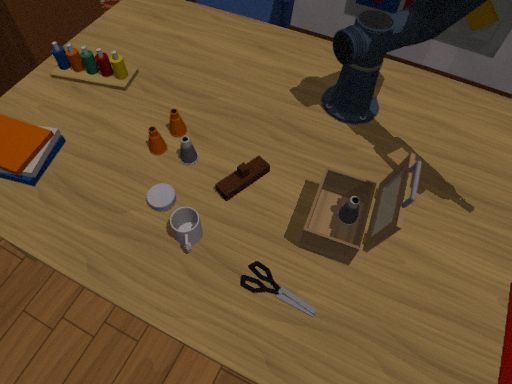

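Top view (800x600): the box spans (215-310, 285-415), with the lid open to its left and a grey cone inside at (255,372). The dark block is at (445,357). There are three cone-shaped things: grey (556,353), orange (620,346) and orange (613,400). Grey matches the description, so I'll measure it and confirm with a crop.

```bash
python3 - <<'E'
from h import *
W=cloud('t0');S=cloud('s0')
def reg(A,x0,x1,y0,y1,z0,z1):
    m=(A[...,0]>x0)&(A[...,0]<x1)&(A[...,1]>y0)&(A[...,1]<y1)&(A[...,2]>z0)&(A[...,2]<z1);return A[m],m
def px(u,v):
    return W[int(round(v/1.5625)),int(round(u/1.5625))].round(3)
for n,p in dict(block=(435,375),grip=(451,354),cone=(566,353),boxcone=(244,372),bar=(133,358),lid=(180,355),rimA=(306,345),floor=(290,340),mug=(472,222),tin=(543,257)).items():print(n,px(*p))
def rect(P,n):
    r=cv2.minAreaRect((P[:,:2]*1000).astype(np.float32));print(n,len(P),np.round(r[0],1),np.round(r[1],1),round(r[2],1),'zmed',np.median(P[:,2]).round(4))
bx=px(435,375)
P,m=reg(W,bx[0]-.15,bx[0]+.2,bx[1]-.12,bx[1]+.1,.025,.045);rect(P,'blocktop')
P,m=reg(W,bx[0]-.15,bx[0]+.2,bx[1]-.12,bx[1]+.1,.065,.085);rect(P,'grip')
c=px(566,353)
for nm,A in(('top',W),('scene',S)):
  P,m=reg(A,c[0]-.05,c[0]+.05,c[1]-.05,c[1]+.05,.088,.1);rect(P,'cone '+nm)
  P,m=reg(A,c[0]-.05,c[0]+.05,c[1]-.05,c[1]+.05,.004,.1);rect(P,'conefull '+nm)
  P,m=reg(A,bx[0]-.15,bx[0]+.2,bx[1]-.12,bx[1]+.1,.065,.085);rect(P,'grip'+nm)
f=px(290,340)
for nm,A in(('top',W),('scene',S)):
  P,m=reg(A,f[0]-.16,f[0]+.16,f[1]-.1,f[1]+.15,.106,.118);rect(P,'rim '+nm);print(P[:,:2].min(0),P[:,:2].max(0))
  P,m=reg(A,f[0]-.16,f[0]+.16,f[1]-.1,f[1]+.11,.0955,.106);rect(P,'~boxcone '+nm)
im=np.load('pics/t0.npz')['im']; s=np.load('pics/s0.npz')['im']
a=cv2.resize(im[170:280,75:275],(800,440),interpolation=2); b=cv2.resize(im[190:270,330:430],(400,320),interpolation=2)
cv2.imwrite('pics/c1.png',a)
print(px(133,330),px(133,390),px(212,300),px(217,410))
E
```

```text
block [ 0.464 -0.184  0.038]
grip [ 0.499 -0.213  0.079]
cone [ 0.496 -0.405  0.098]
boxcone [0.48  0.14  0.105]
bar [0.508 0.234 0.311]
lid [0.511 0.214 0.196]
rimA [0.522 0.036 0.087]
floor [0.533 0.078 0.012]
mug [ 0.748 -0.267  0.004]
tin [ 0.673 -0.393  0.033]
blocktop 1169 [ 498.6 -202. ] [ 56.4 180. ] 66.5 zmed 0.036
grip 105 [ 498.8 -201.8] [27.5 27.3] 68.8 zmed 0.0755
cone top 88 [ 497.2 -404. ] [26.  23.9] 88.0 zmed 0.0962
conefull top 447 [ 496.  -405.2] [98.6 98.4] 88.6 zmed 0.0447
griptop 105 [ 498.8 -201.8] [27.5 27.3] 68.8 zmed 0.0755
cone scene 58 [ 497.4 -404.3] [22.7 27. ] 29.8 zmed 0.0952
conefull scene 392 [ 503.8 -402.5] [81.  95.6] 2.1 zmed 0.0449
gripscene 85 [ 499.1 -199.6] [28.5 27.5] 62.7 zmed 0.0748
rim top 1092 [518.  115.8] [223.1 160.5] 4.2 zmed 0.1125
[0.40124133 0.02831659] [0.63394773 0.20267189]
~boxcone top 239 [519.9 107.4] [209.3 143.6] 4.4 zmed 0.1027
rim scene 919 [517.1 122.2] [226.  169.3] 4.3 zmed 0.1119
[0.40252308 0.03042477] [0.63377893 0.21481945]
~boxcone scene 328 [520.8 109.6] [218.5 140. ] 4.2 zmed 0.1017
[0.546 0.236 0.308] [0.464 0.235 0.308] [0.603 0.19  0.116] [ 0.409  0.22  -0.002]
```

```bash
python3 - <<'E'
from h import *
im=np.load('pics/t0.npz')['im']
a=cv2.resize(im[175:275,75:225],(600,400),interpolation=2); b=cv2.resize(im[200:270,330:420],(257,200),interpolation=2)
c=np.zeros((600,600,3),np.uint8);c[:400]=a;c[400:,:257]=b;cv2.imwrite('pics/c2.png',c)
yaw=np.deg2rad(94.2);ex=np.array([np.cos(yaw),np.sin(yaw)]);ey=np.array([-ex[1],ex[0]]);C0=np.array([.5184,.1106])
for n in('t0','s0'):
  W=cloud(n);L=(W[...,:2]-C0);lx=L@ex*1000;ly=L@ey*1000;z=W[...,2]*1000
  def q(m,nm):
    print(n,nm,m.sum(),'x',np.percentile(lx[m],[1,50,99]).round(1),'y',np.percentile(ly[m],[1,50,99]).round(1),'z',np.median(z[m]).round(1)) if m.sum() else print(nm,0)
  r=(z>109)&(z<116)
  q(r&(abs(ly)<70)&(lx<-55)&(lx>-90),'front rim')
  q(r&(abs(lx)<50)&(ly>90)&(ly<125),'+y rim')
  q(r&(abs(lx)<50)&(ly<-90)&(ly>-125),'-y rim')
  q((z>98)&(z<107)&(abs(ly)<95)&(lx>-50)&(lx<62),'box cone top')
  q((z>40)&(z<107)&(abs(ly)<95)&(lx>-50)&(lx<62),'box cone')
  q((z<12)&(z>4)&(abs(ly)<100)&(lx>-70)&(lx<66),'floor')
  q((z>285)&(abs(ly)<45)&(lx>80)&(lx<180),'bar')
  for s in(-1,1):
    m=r&(abs(ly)<80)&(lx<-60)&(lx>-90)&(s*ly>40);q(m,'front rim half')
  # block
  m=(z>28)&(z<42)&(abs(W[...,0]-.4987)<.12)&(abs(W[...,1]+.2016)<.08)
  R=cv2.minAreaRect((W[m][:,:2]*1000).astype(np.float32));print(R)
  P=W[m][:,:2];print(np.rad2deg(np.arctan2(*np.linalg.svd(P-P.mean(0),full_matrices=False)[2][0][::-1])))
E
```

```text
t0 front rim 167 x [-74.9 -70.9 -66.3] y [-68.    1.5  69. ] z 112.7
t0 +y rim 120 x [-48.5   1.1  49.3] y [102.8 107.1 110.9] z 112.5
t0 -y rim 111 x [-48.4  -0.1  47.9] y [-111.1 -107.2 -102.9] z 112.4
t0 box cone top 91 x [19.  32.8 46. ] y [24.5 36.7 49.3] z 103.7
t0 box cone 283 x [ 7.4 23.6 45.9] y [13.2 36.5 60. ] z 77.1
t0 floor 2162 x [-46.4   1.4  64.9] y [-98.1 -12.8  98.4] z 8.6
t0 bar 268 x [121.7 126.7 133.8] y [-43.6  -0.6  43.4] z 308.0
t0 front rim half 45 x [-74.9 -71.  -66.8] y [-77.9 -59.1 -40.4] z 112.3
t0 front rim half 51 x [-74.6 -70.5 -66.3] y [40.5 59.1 79.6] z 112.5
((498.54681396484375, -201.96115112304688), (56.34568405151367, 180.0514373779297), 66.51568603515625)
156.50531037355393
s0 front rim 123 x [-72.9 -69.  -65.1] y [-69.1  -6.9  66. ] z 112.2
s0 +y rim 105 x [-48.7  -0.2  47.5] y [101.9 106.7 112.6] z 111.9
s0 -y rim 122 x [-49.   -0.5  49.1] y [-110.8 -106.4 -101.4] z 111.4
s0 box cone top 78 x [18.8 31.9 45.1] y [22.2 34.7 49.2] z 103.3
s0 box cone 287 x [12.1 31.6 53. ] y [13.9 25.2 48. ] z 75.8
s0 floor 1400 x [-63.9 -12.5  64.9] y [-44.2   8.5  97.9] z 8.0
s0 bar 169 x [122.9 127.8 134.4] y [-43.1   2.   43.3] z 307.6
s0 front rim half 41 x [-72.9 -69.1 -65.1] y [-79.4 -60.6 -40.7] z 112.0
s0 front rim half 32 x [-72.7 -68.9 -64.9] y [40.3 59.6 77.7] z 112.8
((498.80902099609375, -199.86398315429688), (57.48689651489258, 179.46621704101562), 66.0256118774414)
-24.086577518969467
```

View pics/c2.png

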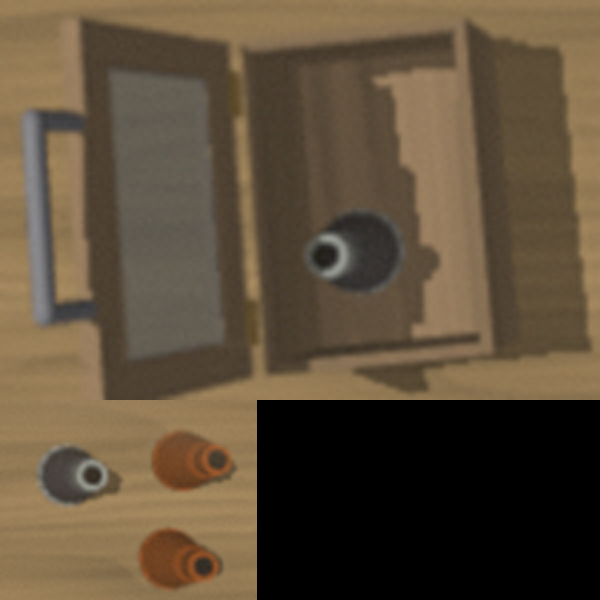

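The crop confirms it: the grey cone with the white tube at (68,475) is the one meant, and the two orange ones are look-alikes. All measured heights and sizes fit the given ones. Next I go up, spin and travel to the block.

Call:
apply_moves(
  moves=[0, 0, -1.9, 0.1707, 0.2, 0, 0, -1.9, 0.1707, 0.2, 0, 0, -1.9, 0.1707, 0.2, 0, 0, -1.9, 0.1707, 0.2, 0, 0, -1.9, 0.1707, 0.2, 0, 0, -1.9, 0.1707, 0.2, 0, 0, -1.9, 0.1707, 0.2, 0, 0, -1.9, 0.1707, 0.2, 0, 0, -1.9, 0.1707, 0.2, -3.8, 3.22, 0, 0, 0.2, -3.8, 3.22, 0, 0, 0.2, -3.8, 3.22, 0, 0, 0.2, -3.8, 3.22, 0, 0, 0.2, -3.8, 3.22, 0, 0, 0.2, -3.8, 3.22, 0, 0, 0.2, -3.8, 3.22, 0, 0, 0.2, -3.8, 3.22, 0, 0, 0.2],
)

```text
clock: 2.22
tcp_pos: [0.3845, 0.1795, 0.4021]
ee_rot: [0.837, 0.547, -0.0, -0.0]
ft_force: [-0.2, 0.4, -0.2]
grip_width: 0.803
finger_force: 0.0
```

Call:
apply_moves(
  moves=[-3.8, 3.22, 0, 0, 0.3, -3.8, 3.22, 0, 0, 0.3, -3.8, 3.22, 0, 0, 0.3, -3.8, 3.22, 0, 0, 0.3, -3.8, 3.22, 0, 0, 0.3, -3.8, 3.22, 0, 0, 0.3, -3.8, 3.22, 0, 0, 0.3, -3.8, 3.22, 0, 0, 0.3, 0, 0, 5, 0, 0.3, 0, 0, 5, 0, 0.3, 0, 0, 5, 0, 0.3, 0, 0, 5, 0, 0.3, 0, 0, 2, 0, 0.3, 0, 0, 0, 0, 0.3],
)

```text
clock: 3.98
tcp_pos: [0.4966, -0.2, 0.1803]
ee_rot: [0.837, 0.547, -0.001, -0.002]
ft_force: [0.1, 0.8, 0.1]
grip_width: 0.7
finger_force: 0.0
```

```bash
cat >> h.py <<'E'
from scipy.spatial.transform import Rotation as Ro
def to(p,yawy,half=True):
    o=observe();R=Ro.from_quat(o['ee_rot']);M=R.as_matrix();d=(np.array(p)-o['tcp_pos'])*100
    cy=np.arctan2(M[1,1],M[0,1]);s=cy-np.deg2rad(yawy)
    if half: s=(s+np.pi/2)%np.pi-np.pi/2
    print('t',round(o['clock'],2),'tcp',o['tcp_pos'].round(4),'yawy',np.rad2deg(cy).round(2),'q',o['qpos'].round(2),'F',o['ft_force'].round(1),'w',round(o['grip_width'],3),'ff',o['finger_force'])
    print(' tool delta cm',(M.T@d).round(2),'spin',round(s,4),' after-spin delta',((R*Ro.from_euler('z',s)).as_matrix().T@d).round(2),'z axis',M[:,2].round(4))
E
python3 -c "
from h import *
to((.4987,-.201,.042),-23.7)"
```

```text
t 3.98 tcp [ 0.4966 -0.2     0.1803] yawy -23.74 q [-0.59  0.48  1.71 -0.    0.96 -0.18] F [0.1 0.8 0.1] w 0.7 ff 0.0
 tool delta cm [-0.02  0.3  13.83] spin -0.0007  after-spin delta [-0.02  0.3  13.83] z axis [-0.0045  0.003  -1.    ]
```

Call:
apply_moves(
  moves=[0, 0.2, 3.5, 0, 0.3, 0, 0, 3.5, 0, 0.3, 0, 0, 3, 0, 0.3, 0, 0, 2, 0, 0.3, 0, 0, 1.8, 0, 0.3, 0, 0, 0, 0, 0.3, 0, 0, 0, 0, 1, 0, 0, 0, 0, 1, 0, 0, 0, 0, 1, 0, 0, 0, 0, 1, 0, 0, 0, 0, 1, 0, 0, 0, 0, 1, 0, 0, 0, 0, 1, 0, 0, 0, 0, 1, 0, 0, -1, 0, 1, 0, 0, -1, 0, 1],
)

```text
clock: 5.98
tcp_pos: [0.4997, -0.2016, 0.0647]
ee_rot: [0.837, 0.547, -0.0, -0.0]
ft_force: [0.2, -0.3, -4.0]
grip_width: 0.321
finger_force: 60.3
```

```bash
python3 -c "
from h import *
to((.5208,.0779,.22),4.2)
snap('scene','s1')
W=cloud('s1');im=cv2.imread('pics/s1.png');cv2.imwrite('pics/s1c.png',cv2.resize(im[110:270,150:420],(810,480))[:,:800])"
```

```text
t 5.97 tcp [ 0.4997 -0.2016  0.0647] yawy -23.74 q [-0.59  0.67  1.78  0.    0.69 -0.18] F [ 0.2 -0.3 -4. ] w 0.321 ff 60.276957750320435
 tool delta cm [ 26.43  -9.32 -15.52] spin -0.4876  after-spin delta [ 27.72   4.15 -15.52] z axis [-2.e-04  2.e-04 -1.e+00]
```

View pics/s1c.png

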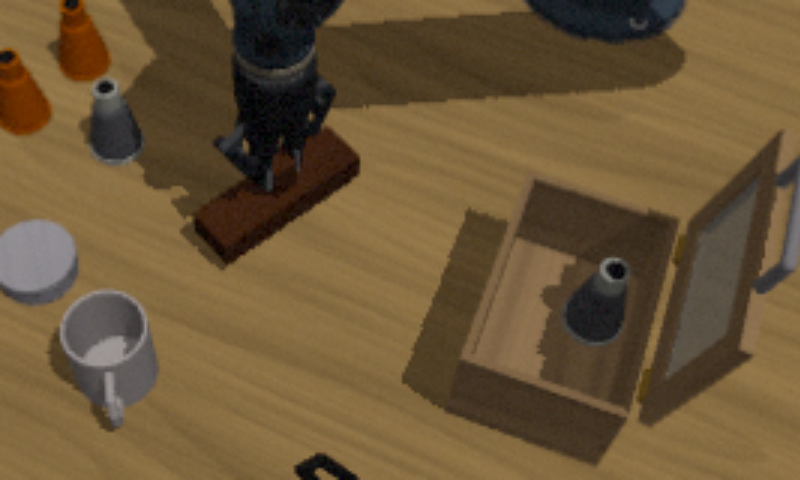

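The block is held at the image point (280,180). Next I carry it over the box.

Call:
apply_moves(
  moves=[0, 0, -3.0, 0, 1, 0, 0, -4.0, 0, 1, 0, 0, -4.0, -0.07, 1, 0, 0, -3.0, -0.09, 1, 0, 0, -1.5, -0.09, 1, 2, 0.3, 0, -0.09, 1, 3, 0.45, 0, -0.09, 1, 3.5, 0.5, 0, -0.0576, 1, 3.5, 0.5, 0, 0, 1, 3.5, 0.5, 0, 0, 1, 3.5, 0.5, 0, 0, 1, 3.5, 0.5, 0, 0, 1, 2.5, 0.5, 0, 0, 1, 1.5, 0.2, 0, 0, 1, 0.8, 0.1, 0, 0, 1, 0, 0, 0, 0, 1, 0, 0, 0, 0, 1],
)

```text
clock: 8.15
tcp_pos: [0.5314, 0.071, 0.2193]
ee_rot: [0.681, 0.732, -0.0, 0.0]
ft_force: [-0.2, -0.1, -4.5]
grip_width: 0.315
finger_force: 60.6
```

```bash
python3 -c "
from h import *
to((.5208,.0779,.052),4.2)
snap('top','t2');snap('scene','s2')
for n in ('t2','s2'):
  W=cloud(n);z=W[...,2]
  m=(z>.195)&(z<.222)&(abs(W[...,0]-.52)<.13)&(abs(W[...,1]-.078)<.06)
  P=W[m];print(m.sum(),cv2.minAreaRect((P[:,:2]*1000).astype(np.float32)),np.median(P[:,2]))
im=cv2.imread('pics/t2.png');cv2.imwrite('pics/t2c.png',cv2.resize(im[165:285,75:275],(800,480)))"
```

```text
t 8.15 tcp [0.5314 0.071  0.2193] yawy 4.16 q [-0.08  0.42  1.67 -0.    1.05 -0.15] F [-0.2 -0.1 -4.5] w 0.315 ff 60.62242269515991
 tool delta cm [ 0.77 -1.   16.73] spin -0.0008  after-spin delta [ 0.77 -1.   16.73] z axis [-1.e-04 -4.e-04 -1.e+00]
1117 ((531.2900390625, 69.86566162109375), (181.0531768798828, 56.498966217041016), 3.48071551322937) 0.20915540529492482
942 ((530.8817138671875, 72.461669921875), (180.61048889160156, 56.476375579833984), 4.124298572540283) 0.2085083901660455
```

View pics/t2c.png

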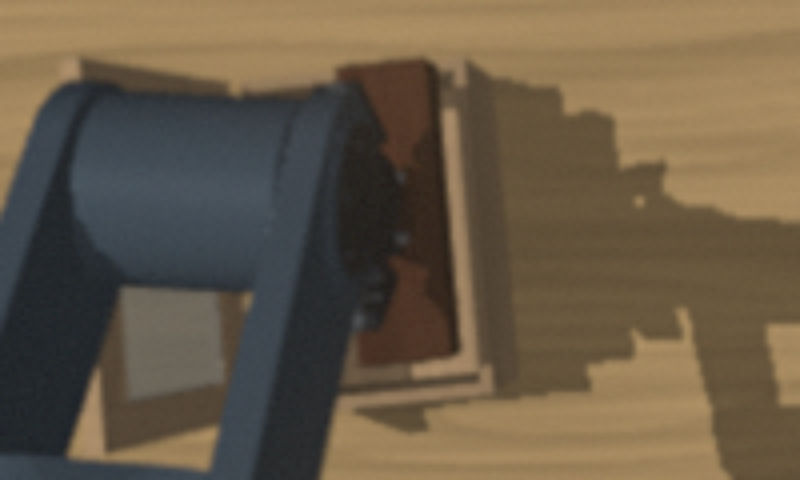

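The block is held, level and aligned over the box at crop (405,210). The arm's wrist stands on the lid side at (80-340,90-290), so I check its clearance to the lid before descending.

```bash
python3 -c "
from h import *
o=np.array([.5314,.071,.2193])
ex=np.array([-.0732,.9973]);C=np.array([.5183,.1113])
for n in ('t2','s2'):
  W=cloud(n);z=W[...,2];lx=(W[...,:2]-C)@ex;ly=(W[...,:2]-C)@np.array([-.9973,-.0732])
  for b in np.arange(-.10,.30,.02):
    for nm,a in(('all',abs(ly)<.13),):
      m=a&(lx>b)&(lx<b+.02)&(z>.225)
      # arm: subtract lid
      lid=(lx>.07)&(lx<.14)&(z<.32)
      m&=~lid
      if m.sum()>3:print(n,round(b,2),m.sum(),'z',np.percentile(z[m],[0,5,50,100]).round(3),'ly',ly[m].min().round(3),ly[m].max().round(3))
"
```

```text
t2 -0.1 2219 z [0.379 0.519 0.564 0.621] ly -0.043 0.113
t2 -0.08 1700 z [0.35  0.382 0.593 0.634] ly -0.046 0.13
t2 -0.06 1946 z [0.225 0.28  0.611 0.666] ly -0.075 0.13
t2 -0.04 1646 z [0.277 0.536 0.62  0.672] ly -0.076 0.13
t2 -0.02 1578 z [0.512 0.535 0.612 0.676] ly -0.056 0.13
t2 0.0 2777 z [0.495 0.523 0.577 0.673] ly -0.056 0.13
t2 0.02 311 z [0.588 0.6   0.616 0.62 ] ly 0.031 0.121
s2 -0.1 813 z [0.483 0.503 0.552 0.614] ly -0.044 0.095
s2 -0.08 1556 z [0.32  0.38  0.544 0.616] ly -0.045 0.122
s2 -0.06 1675 z [0.227 0.309 0.511 0.622] ly -0.074 0.121
s2 -0.04 1710 z [0.226 0.312 0.519 0.627] ly -0.074 0.118
s2 -0.02 1381 z [0.351 0.383 0.546 0.632] ly -0.058 0.116
s2 0.0 1346 z [0.485 0.516 0.576 0.632] ly -0.058 0.12
s2 0.02 255 z [0.504 0.533 0.606 0.626] ly -0.019 0.13
```

Call:
apply_moves(
  moves=[0.4, -0.5, 0, 0, 1, 0.37, -0.5, 0, 0, 1, 0, 0, 0, 0, 1, 0, 0, 2, 0, 1, 0, 0, 2, 0, 1, 0, 0, 2, 0, 1, 0, 0, 1, 0, 1, 0, 0, 0, 0, 1],
)

```text
clock: 9.25
tcp_pos: [0.5206, 0.0788, 0.1489]
ee_rot: [0.681, 0.733, -0.0, -0.0]
ft_force: [-0.1, -0.2, -4.3]
grip_width: 0.318
finger_force: 60.5
```

```bash
python3 -c "
from h import *
to((.5208,.0779,.0545),4.2)"
```

```text
t 9.25 tcp [0.5206 0.0788 0.1489] yawy 4.21 q [-0.06  0.52  1.76 -0.    0.87 -0.14] F [-0.1 -0.2 -4.3] w 0.318 ff 60.53609490394592
 tool delta cm [-0.09  0.03  9.44] spin 0.0001  after-spin delta [-0.09  0.03  9.44] z axis [-0.0013  0.     -1.    ]
```

Call:
apply_moves(
  moves=[-0.06, 0, 1.5, 0, 1, 0, 0, 2, 0, 1, 0, 0, 2, 0, 1, 0, 0, 2, 0, 1, 0, 0, 1, 0, 1, 0, 0, 0.5, 0, 1, 0, 0, 0.2, 0, 1, 0, 0, 0.1, 0, 1, 0, 0, 0, 0, 1, 0, 0, 0, 0, 1],
)

```text
clock: 10.5
tcp_pos: [0.5211, 0.0781, 0.0567]
ee_rot: [0.681, 0.733, 0.0, 0.0]
ft_force: [0.9, 0.5, -3.8]
grip_width: 0.319
finger_force: 60.5
```

Call:
apply_moves(
  moves=[0, 0, 0.1, 0, 1, 0, 0, 0.1, 0, 1, 0, 0, 0, 0, 1],
)

```text
clock: 10.88
tcp_pos: [0.5208, 0.0781, 0.0542]
ee_rot: [0.681, 0.733, -0.0, -0.0]
ft_force: [-0.4, -0.5, -3.5]
grip_width: 0.316
finger_force: 60.5
```

Call:
apply_moves(
  moves=[0, 0, 0.1, 0, 1, 0, 0, 0, 0, 1],
)

```text
clock: 11.12
tcp_pos: [0.5209, 0.0781, 0.0537]
ee_rot: [0.681, 0.733, 0.0, 0.0]
ft_force: [-0.8, -0.4, 1.5]
grip_width: 0.318
finger_force: 61.3
```

Contact felt on the floor. I release, rise and go over the loose cone.

Call:
apply_moves(
  moves=[0, 0, 0, 0, 0.45, 0, 0, 0, 0, 0.45, 0, 0, 0, 0, 0.45, 0, 0, -0.5, 0, 0.45, 0, 0, -2, 0, 0.45, 0, 0, -4, 0, 0.45, 0, 0, -5, 0, 0.45, 0, 0, -4, 0, 0.45, -3, -0.38, 0, 0, 0.45, -5, -0.6, 0, 0, 0.4, -5, -0.6, 0, 0, 0.4, -5, -0.6, 0, 0, 0.4, -5, -0.6, 0, 0, 0.4, -5, -0.6, 0, 0, 0.4, -5, -0.6, 0, 0, 0.4, -5, -0.6, 0, 0, 0.4, -5, -0.6, 0, 0, 0.4, -3, -0.5, 0, 0, 0.4, -1.9, -0.2, 0, 0, 0.4, 0, 0, 0, 0, 0.4],
)

```text
clock: 13.62
tcp_pos: [0.4971, -0.4046, 0.2082]
ee_rot: [0.681, 0.732, 0.0, -0.0]
ft_force: [-0.7, -0.5, -0.4]
grip_width: 0.603
finger_force: 0.0
```

```bash
python3 -c "
from h import *
to((.4973,-.4042,.070),4.2)
snap('top','t3');snap('scene','s3')
ex=np.array([-.0732,.9973]);ey=np.array([-.9973,-.0732]);C=np.array([.5183,.1113])
for n in ('t3','s3'):
  W=cloud(n);z=W[...,2];lx=(W[...,:2]-C)@ex*1000;ly=(W[...,:2]-C)@ey*1000
  m=(z>.038)&(z<.048)&(lx<0)&(lx>-64)&(abs(ly)<100);print(n,'block',np.percentile(lx[m],[1,50,99]),np.percentile(ly[m],[1,50,99]),np.median(z[m]),cv2.minAreaRect(np.c_[lx[m],ly[m]].astype(np.float32)))
  m=(z>.098)&(z<.107)&(lx<62)&(lx>0)&(abs(ly)<95);print('cone',lx[m].mean(),ly[m].mean())
cv2.imwrite('pics/c3.png',np.vstack([cv2.resize(cv2.imread('pics/t3.png')[165:285,75:395],(800,300)),cv2.resize(cv2.imread('pics/s3.png')[110:270,130:430],(563,300))[:, :].repeat(1,0) if 0 else cv2.resize(cv2.imread('pics/s3.png')[130:270,57:430],(800,300))]))"
```

```text
t 13.62 tcp [ 0.4971 -0.4046  0.2082] yawy 4.12 q [-0.86  0.57  1.41  0.    1.15 -0.93] F [-0.7 -0.5 -0.4] w 0.603 ff 0.0
 tool delta cm [ 0.03  0.02 13.82] spin -0.0013  after-spin delta [ 0.03  0.02 13.82] z axis [ 1.e-04  2.e-04 -1.e+00]
t3 block [-54.10906947 -30.72061047  -6.25106912] [-88.51490628   7.65913074  88.07334949] 0.04369986217868527 ((-29.94891357421875, -0.1139984130859375), (180.38723754882812, 50.16837692260742), 89.4434814453125)
cone 31.838244374824235 36.70238799079081
s3 block [-59.41026338 -31.83596887  -4.18447598] [-62.52396284   2.73681888  89.10150837] 0.04294454735299824 ((-31.7902889251709, 14.177650451660156), (156.01519775390625, 56.51619338989258), 89.99554443359375)
cone 31.376451650029527 35.715217883673574
```

View pics/c3.png

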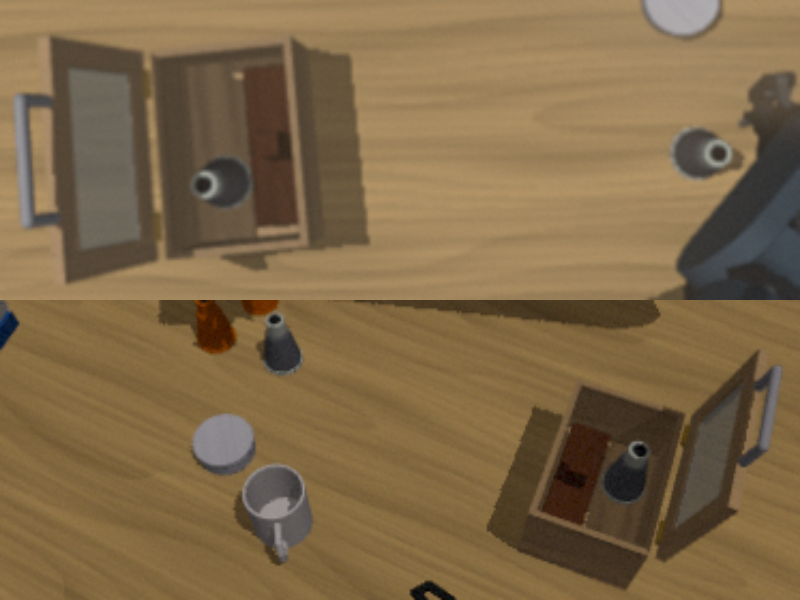

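The block lies flat in the box at (270,145). The box cone at (220,182) is undisturbed. The loose cone is at (718,153), so I descend and grip it.

Call:
apply_moves(
  moves=[0, 0, 3, 0, 0.4, 0, 0, 4, 0, 0.4, 0, 0, 4, 0, 0.4, 0, 0, 2, 0, 0.4, 0, 0, 1, 0, 0.4, 0, 0, 0, 0, 0.4, 0, 0, 0, 0, 1, 0, 0, 0, 0, 1, 0, 0, 0, 0, 1, 0, 0, 0, 0, 1, 0, 0, 0, 0, 1, 0, 0, -1, 0, 1, 0, 0, -3, 0, 1, 0, 0, -4, 0, 1, 0, 0, -5, 0, 1, 0, 0, -4, 0, 1, 0, 0, -1, 0, 1, 0, 0, 0, 0, 1],
)

```text
clock: 15.98
tcp_pos: [0.4972, -0.4036, 0.2481]
ee_rot: [0.681, 0.733, 0.0, 0.0]
ft_force: [0.9, 0.2, -1.5]
grip_width: 0.312
finger_force: 54.0
```

```bash
python3 -c "
from h import *
C=np.array([.5183,.1113]);t=C+.0325*np.array([-.0732,.9973])-.046*np.array([-.9973,-.0732]);print(t)
to((*t,.25),4.2)"
```

```text
[0.5617968  0.14707945]
t 15.97 tcp [ 0.4972 -0.4036  0.2481] yawy 4.2 q [-0.86  0.53  1.37  0.    1.24 -0.93] F [ 0.9  0.2 -1.5] w 0.312 ff 54.049069408793
 tool delta cm [54.45 10.47 -0.18] spin -0.0001  after-spin delta [54.45 10.48 -0.18] z axis [ 2.e-04  1.e-04 -1.e+00]
```

Call:
apply_moves(
  moves=[2, 0.4, 0, 0, 1, 4, 0.8, 0, 0, 1, 5, 1, 0, 0, 1, 5, 1, 0, 0, 1, 5, 1, 0, 0, 1, 5, 1, 0, 0, 1, 5, 1, 0, 0, 1, 5, 0.9, 0, 0, 1, 5, 0.9, 0, 0, 1, 4.5, 0.9, 0, 0, 1, 4, 0.7, 0, 0, 1, 2.5, 0.4, 0, 0, 1, 1.5, 0.3, 0, 0, 1, 0.9, 0.17, 0, 0, 1, 0, 0, 0, 0, 1, 0, 0, 0, 0, 1],
)

```text
clock: 17.98
tcp_pos: [0.5618, 0.1455, 0.2482]
ee_rot: [0.681, 0.732, -0.0, -0.0]
ft_force: [0.2, -1.0, -1.9]
grip_width: 0.31
finger_force: 54.0
```

```bash
python3 -c "
from h import *
to((.5618,.1471,.077),4.2)
snap('top','t4');snap('scene','s4')
for n in('t4','s4'):
  W=cloud(n);z=W[...,2];o=observe()['tcp_pos']
  m=(abs(W[...,0]-o[0])<.045)&(abs(W[...,1]-o[1])<.045)&(z>.13)&(z<o[2]-.012);P=W[m];print(m.sum(),P.min(0) if len(P) else 0,P.max(0) if len(P) else 0)
"
```

```text
t 17.98 tcp [0.5618 0.1455 0.2482] yawy 4.14 q [ 0.06  0.45  1.53 -0.    1.17 -0.01] F [ 0.2 -1.  -1.9] w 0.31 ff 54.02624226815533
 tool delta cm [ 0.17  0.02 17.12] spin -0.001  after-spin delta [ 0.17  0.02 17.12] z axis [-4.e-04 -4.e-04 -1.e+00]
306 [0.53123324 0.11432029 0.17992102] [0.59291964 0.15758851 0.23594542]
413 [0.54917117 0.1150634  0.17857271] [0.59206712 0.17540774 0.23605634]
```

Call:
apply_moves(
  moves=[0.1, 0, 2, 0, 1, 0, 0, 3, 0, 1, 0, 0, 3, 0, 1, 0, 0, 3, 0, 1, 0, 0, 3, 0, 1, 0, 0, 1.5, 0, 1, 0, 0, 0.8, 0, 1, 0, 0, 0.4, 0, 1, 0, 0, 0.2, 0, 1, 0, 0, 0, 0, 1, 0, 0, 0, 0, 1],
)

```text
clock: 19.45
tcp_pos: [0.5622, 0.1474, 0.0798]
ee_rot: [0.681, 0.733, 0.0, 0.0]
ft_force: [-0.1, 0.0, -2.1]
grip_width: 0.311
finger_force: 54.1
```

Call:
apply_moves(
  moves=[0, 0, 0.1, 0, 1, 0, 0, 0.1, 0, 1, 0, 0, 0, 0, 1],
)

```text
clock: 19.82
tcp_pos: [0.5619, 0.1475, 0.0779]
ee_rot: [0.681, 0.733, 0.0, 0.0]
ft_force: [-1.4, -0.1, 3.6]
grip_width: 0.314
finger_force: 54.9
```

The cone is on the floor. I release it, rise high and take a look.

Call:
apply_moves(
  moves=[0, 0, 0, 0, 0.5, 0, 0, 0, 0, 0.5, 0, 0, 0, 0, 0.5, 0, 0, -0.5, 0, 0.5, 0, 0, -2, 0, 0.5, 0, 0, -4, 0, 0.5, 0, 0, -5, 0, 0.5, 0, 0, -6, 0, 0.5, 0, 0, -6, 0, 0.5, 0, 0, -5, 0, 0.5, 0, 0, -3, 0, 0.5, -5, 0, 0, 0.1, 0.5, -6, 0, 0, 0, 0.5, -6, 0, 0, 0, 0.5, -6, 0, 0, 0, 0.5, -3, 0, 0, 0, 0.5, 0, 0, 0, 0, 0.5],
)

```text
clock: 21.95
tcp_pos: [0.5595, -0.1146, 0.3922]
ee_rot: [0.718, 0.696, -0.0, -0.0]
ft_force: [-0.5, 1.4, 1.2]
grip_width: 0.502
finger_force: 0.0
```

```bash
python3 -c "
from h import *
snap('top','t5');snap('scene','s5')
ex=np.array([-.0732,.9973]);ey=np.array([-.9973,-.0732]);C=np.array([.5183,.1113])
for n in ('t5','s5'):
  W=cloud(n);z=W[...,2];lx=(W[...,:2]-C)@ex*1000;ly=(W[...,:2]-C)@ey*1000
  m=(z>.038)&(z<.048)&(lx<0)&(lx>-64)&(abs(ly)<100);print(n,'block',np.percentile(lx[m],[1,50,99]),np.percentile(ly[m],[1,50,99]),np.median(z[m]))
  for s in(-1,1):
    m=(z>.098)&(z<.107)&(lx<62)&(lx>0)&(abs(ly)<95)&(s*ly>0);print('cone',m.sum(),lx[m].mean(),ly[m].mean(),np.median(z[m]))
  m=(z>.285)&(z<.33)&(abs(ly)<40)&(lx>95)&(lx<150);print('bar',m.sum(),np.percentile(lx[m],[1,50,99]),np.percentile(z[m],[1,50,99]),W[m].mean(0))
cv2.imwrite('pics/c5.png',np.vstack([cv2.resize(cv2.imread('pics/t5.png')[165:285,75:395],(800,300)),cv2.resize(cv2.imread('pics/s5.png')[130:270,57:430],(800,300))]))
to((.509,.238,.40),94.2,False);to((.509,.238,.40),-85.8,False)
"
```

```text
t5 block [-54.62843194 -37.68991076  -7.76757467] [-6.7964734  58.27742841 89.47505844] 0.043560607090757486
cone 84 31.219838500953465 -45.86009399111074 0.10370684219918003
cone 0 nan nan nan
bar 240 [121.3898517  125.67444858 133.17228417] [0.30118694 0.3081304  0.31155066] [0.50861035 0.23709695 0.30777513]
s5 block [-59.48829814 -31.83754915  -4.15680575] [-63.18767766   2.49568206  89.26619658] 0.042965181287754284
cone 74 32.43434422493868 -46.72536403502877 0.10274503959796083
cone 76 31.072943705538922 35.071307081972535 0.10333753961119418
bar 146 [122.1825828  127.31600778 133.46892947] [0.30220569 0.3074794  0.31041977] [0.50803298 0.23838427 0.30725234]
t 22.05 tcp [ 0.5596 -0.112   0.3923] yawy -1.56 q [-0.39  0.31  1.34  0.    1.49 -0.37] F [-0.1  0.1 -0.2] w 0.497 ff 0.0
 tool delta cm [34.85 -6.01 -0.73] spin -1.6713  after-spin delta [ 2.48 35.28 -0.73] z axis [-3.e-04  9.e-04 -1.e+00]
t 22.05 tcp [ 0.5596 -0.112   0.3923] yawy -1.56 q [-0.39  0.31  1.34  0.    1.49 -0.37] F [-0.1  0.1 -0.2] w 0.497 ff 0.0
 tool delta cm [34.85 -6.01 -0.73] spin 1.4703  after-spin delta [ -2.48 -35.28  -0.73] z axis [-3.e-04  9.e-04 -1.e+00]<string>:9: RuntimeWarning: Mean of empty slice.
  ret = ret.dtype.type(ret / rcount)
  return _methods._mean(a, axis=axis, dtype=dtype,
```

View pics/c5.png

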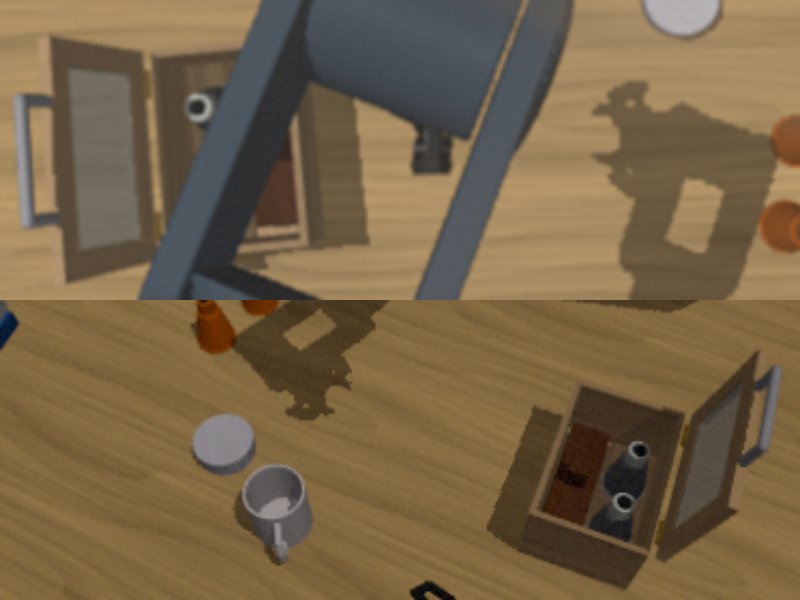

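The scene view shows the block (580,475) and both cones (637,450) and (622,503) standing in the box. Next: turn and go above the bar.

Call:
apply_moves(
  moves=[0, 0, -0.3, -0.16713, 0.5, 0, 0, -0.3, -0.16713, 0.5, 0, 0, -0.3, -0.16713, 0.5, 0, 0, -0.3, -0.16713, 0.5, 0, 0, -0.3, -0.16713, 0.5, 0, 0, -0.3, -0.16713, 0.5, 0, 0, 0, -0.16713, 0.5, 0, 0, 0, -0.16713, 0.5, 0, 0, 0, -0.16713, 0.5, 0, 0, 0, -0.16713, 0.5, 0.3, 4, 0, 0, 0.5, 0.4, 6, 0, 0, 0.5, 0.4, 6, 0, 0, 0.5, 0.4, 6, 0, 0, 0.5, 0.4, 5, 0, 0, 0.5, 0.3, 4, 0, 0, 0.5, 0.2, 3, 0, 0, 0.5, 0.08, 1.28, 0, 0, 0.5, 0, 0, 0, 0, 0.5, 0, 0, 0, 0, 0.5],
)

```text
clock: 24.55
tcp_pos: [0.5092, 0.2369, 0.4103]
ee_rot: [-0.037, 0.999, -0.0, -0.0]
ft_force: [0.6, 0.1, -1.1]
grip_width: 0.505
finger_force: 0.0
```

```bash
python3 -c "
from h import *
to((.509,.2385,.287),94.2)"
```

```text
t 24.55 tcp [0.5092 0.2369 0.4103] yawy 94.2 q [ 0.24  0.28  1.33 -0.    1.53 -1.41] F [ 0.6  0.1 -1.1] w 0.505 ff 0.0
 tool delta cm [ 0.    0.17 12.33] spin -0.0  after-spin delta [ 0.    0.17 12.33] z axis [-0.e+00 -6.e-04 -1.e+00]
```

Call:
apply_moves(
  moves=[0, 0.1, 3, 0, 0.5, 0, 0, 4, 0, 0.5, 0, 0, 3, 0, 0.5, 0, 0, 1.5, 0, 0.5, 0, 0, 0.8, 0, 0.5, 0, 0, 0, 0, 0.5, 0, 0, 0, 0, 0.7, 0, 0, 0, 0, 0.8, 0, 0, 0, 0, 0.85, 0, 0, 0, 0, 0.9, 0, 0, 0, 0, 1, 0, 0, 0, 0, 1, 0, 0, 0, 0, 1, 0, 0, 0, 0, 1],
)

```text
clock: 26.3
tcp_pos: [0.5094, 0.239, 0.2881]
ee_rot: [-0.037, 0.999, 0.0, 0.001]
ft_force: [-0.4, 2.4, 5.3]
grip_width: 0.115
finger_force: 58.5
```

```bash
cat > arc.py <<'E'
from h import *
# TCP path: bar gripped; arc from th0 to th1 in local (lx,z), relative to current point at th0
import sys
o=observe();ex=np.array([-.0732,.9973]);C=np.array([.5183,.1113])
lx=(o['tcp_pos'][:2]-C)@ex*1000;z=o['tcp_pos'][2]*1000
print('tcp lx',lx.round(1),'z',z.round(1),'F',o['ft_force'].round(1),o['moment'].round(2),'w',o['grip_width'],o['finger_force'])
bar=lambda t:np.array([83-196*np.cos(t)+6*np.sin(t),112+196*np.sin(t)+6*np.cos(t)])
from scipy.optimize import brentq
th=brentq(lambda t:bar(t)[0]-lx,0,2.2);off=z-bar(th)[1]
print('theta',round(th,3),'tcp z - bar z',off.round(1))
N=int(sys.argv[1]);end=float(sys.argv[2])
ts=np.linspace(th,end,N+1);P=np.array([bar(t) for t in ts])
D=np.diff(P,axis=0)/10 # cm: tool y = +lx, tool z = -z
print('[ty,tz] cm per row:',[(round(a,2),round(-b,2)) for a,b in D])
E
python3 arc.py 40 0
```

```text
tcp lx 128.0 z 288.1 F [-0.4  2.4  5.3] [0.29 0.16 0.  ] w 0.11535688425258758 58.52077066898346
theta 1.772 tcp z - bar z -14.7
[ty,tz] cm per row: [(np.float64(-0.85), np.float64(-0.18)), (np.float64(-0.86), np.float64(-0.14)), (np.float64(-0.86), np.float64(-0.1)), (np.float64(-0.87), np.float64(-0.07)), (np.float64(-0.87), np.float64(-0.03)), (np.float64(-0.87), np.float64(0.01)), (np.float64(-0.87), np.float64(0.05)), (np.float64(-0.86), np.float64(0.09)), (np.float64(-0.86), np.float64(0.13)), (np.float64(-0.85), np.float64(0.16)), (np.float64(-0.84), np.float64(0.2)), (np.float64(-0.84), np.float64(0.24)), (np.float64(-0.82), np.float64(0.27)), (np.float64(-0.81), np.float64(0.31)), (np.float64(-0.8), np.float64(0.35)), (np.float64(-0.78), np.float64(0.38)), (np.float64(-0.76), np.float64(0.42)), (np.float64(-0.74), np.float64(0.45)), (np.float64(-0.72), np.float64(0.48)), (np.float64(-0.7), np.float64(0.51)), (np.float64(-0.68), np.float64(0.54)), (np.float64(-0.65), np.float64(0.57)), (np.float64(-0.63), np.float64(0.6)), (np.float64(-0.6), np.float64(0.63)), (np.float64(-0.57), np.float64(0.65)), (np.float64(-0.54), np.float64(0.68)), (np.float64(-0.51), np.float64(0.7)), (np.float64(-0.48), np.float64(0.72)), (np.float64(-0.45), np.float64(0.74)), (np.float64(-0.41), np.float64(0.76)), (np.float64(-0.38), np.float64(0.78)), (np.float64(-0.34), np.float64(0.8)), (np.float64(-0.31), np.float64(0.81)), (np.float64(-0.27), np.float64(0.82)), (np.float64(-0.24), np.float64(0.84)), (np.float64(-0.2), np.float64(0.85)), (np.float64(-0.16), np.float64(0.85)), (np.float64(-0.12), np.float64(0.86)), (np.float64(-0.08), np.float64(0.86)), (np.float64(-0.05), np.float64(0.87))]
```

The bar is gripped (lid angle about 1.77). I follow the arc in stages.

Call:
apply_moves(
  moves=[0, -0.85, -0.18, 0, 1, 0, -0.86, -0.14, 0, 1, 0, -0.86, -0.1, 0, 1, 0, -0.87, -0.07, 0, 1, 0, -0.87, -0.03, 0, 1, 0, -0.87, 0.01, 0, 1, 0, -0.87, 0.05, 0, 1, 0, -0.86, 0.09, 0, 1, 0, 0, 0, 0, 1],
)

```text
clock: 27.42
tcp_pos: [0.5146, 0.168, 0.2911]
ee_rot: [-0.036, 0.999, -0.001, 0.0]
ft_force: [0.1, -1.1, 3.9]
grip_width: 0.114
finger_force: 61.9
```

```bash
python3 arc.py 2 0; python3 -c "
from h import *
to((.509,.2385,.287),94.2)
snap('scene','s6');W=cloud('s6');z=W[...,2];C=np.array([.5183,.1113]);lx=(W[...,:2]-C)@np.array([-.0732,.9973])*1000;ly=(W[...,:2]-C)@np.array([-.9973,-.0732])*1000
m=(z>.14)&(z<.25)&(abs(ly)<105)&(abs(ly)>85)&(lx>20)&(lx<130);p=np.polyfit(z[m]*1000-112,lx[m]-83,1);print(m.sum(),'lid lean',p, 'theta~',1.571+np.arctan(p[0]))
"
```

```text
tcp lx 56.9 z 291.1 F [ 0.1 -1.1  3.9] [-0.04 -0.12  0.01] w 0.11426772480191232 61.934852600097656
theta 1.406 tcp z - bar z -15.3
[ty,tz] cm per row: [(np.float64(-11.95), np.float64(6.3)), (np.float64(-5.04), np.float64(12.53))]
t 27.43 tcp [0.5146 0.168  0.2911] yawy 94.18 q [ 0.11  0.35  1.57 -0.    1.23 -1.53] F [ 0.1 -1.1  3.9] w 0.114 ff 61.934852600097656
 tool delta cm [0.05 7.07 0.39] spin -0.0003  after-spin delta [0.05 7.07 0.39] z axis [ 8.0e-04 -2.3e-03 -1.0e+00]Traceback (most recent call last):
  File "<string>", line 5, in <module>
    m=(z>.14)&(z<.25)&(abs(ly)<105)&(abs(ly)>85)&(lx>20)&(lx<130);p=np.polyfit(z[m]*1000-112,lx[m]-83,1);print(m.sum(),'lid lean',p, 'theta~',1.571+np.arctan(p[0]))
                                                                    ~~~~~~~~~~^^^^^^^^^^^^^^^^^^^^^^^^^^
    raise TypeError("expected non-empty vector for x")
TypeError: expected non-empty vector for x
```

Call:
apply_moves(
  moves=[0, -0.86, 0.13, 0, 1, 0, -0.85, 0.16, 0, 1, 0, -0.84, 0.2, 0, 1, 0, -0.84, 0.24, 0, 1, 0, -0.82, 0.27, 0, 1, 0, -0.81, 0.31, 0, 1, 0, -0.8, 0.35, 0, 1, 0, -0.78, 0.38, 0, 1, 0, 0, 0, 0, 1],
)

```text
clock: 28.6
tcp_pos: [0.5193, 0.1031, 0.2703]
ee_rot: [-0.036, 0.999, -0.0, 0.0]
ft_force: [3.7, 1.1, 0.5]
grip_width: 0.113
finger_force: 60.7
```

Call:
apply_moves(
  moves=[0, -0.76, 0.42, 0, 1, 0, -0.74, 0.45, 0, 1, 0, -0.72, 0.48, 0, 1, 0, -0.7, 0.51, 0, 1, 0, -0.68, 0.54, 0, 1, 0, -0.65, 0.57, 0, 1, 0, -0.63, 0.6, 0, 1, 0, -0.6, 0.63, 0, 1, 0, 0, 0, 0, 1],
)

```text
clock: 29.72
tcp_pos: [0.5232, 0.0485, 0.2279]
ee_rot: [-0.037, 0.999, -0.0, -0.0]
ft_force: [4.3, 1.9, -0.1]
grip_width: 0.114
finger_force: 59.2
```

```bash
python3 arc.py 16 0
```

```text
tcp lx -63.0 z 227.9 F [ 4.3  1.9 -0.1] [ 0.68 -0.69 -0.04] w 0.113986851261347 59.21192407608032
theta 0.701 tcp z - bar z -15.1
[ty,tz] cm per row: [(np.float64(-0.56), np.float64(0.65)), (np.float64(-0.53), np.float64(0.68)), (np.float64(-0.5), np.float64(0.7)), (np.float64(-0.47), np.float64(0.72)), (np.float64(-0.44), np.float64(0.74)), (np.float64(-0.4), np.float64(0.76)), (np.float64(-0.37), np.float64(0.77)), (np.float64(-0.34), np.float64(0.79)), (np.float64(-0.3), np.float64(0.8)), (np.float64(-0.27), np.float64(0.82)), (np.float64(-0.23), np.float64(0.83)), (np.float64(-0.19), np.float64(0.84)), (np.float64(-0.16), np.float64(0.84)), (np.float64(-0.12), np.float64(0.85)), (np.float64(-0.08), np.float64(0.85)), (np.float64(-0.05), np.float64(0.86))]
```

Call:
apply_moves(
  moves=[0, -0.56, 0.65, 0, 1, 0, -0.53, 0.68, 0, 1, 0, -0.5, 0.7, 0, 1, 0, -0.47, 0.72, 0, 1, 0, -0.44, 0.74, 0, 1, 0, -0.4, 0.76, 0, 1, 0, -0.37, 0.77, 0, 1, 0, -0.34, 0.79, 0, 1, 0, 0, 0, 0, 1],
)

```text
clock: 30.85
tcp_pos: [0.5256, 0.0128, 0.1697]
ee_rot: [-0.037, 0.999, -0.0, -0.0]
ft_force: [4.5, -0.2, -0.7]
grip_width: 0.112
finger_force: 58.6
```

Call:
apply_moves(
  moves=[0, -0.3, 0.8, 0, 1, 0, -0.27, 0.82, 0, 1, 0, -0.23, 0.83, 0, 1, 0, -0.19, 0.84, 0, 1, 0, -0.08, 0.42, 0, 1, 0, -0.08, 0.42, 0, 1, 0, -0.06, 0.42, 0, 1, 0, -0.06, 0.43, 0, 1, 0, -0.04, 0.43, 0, 1, 0, 0, 0, 0, 1],
)

```text
clock: 32.1
tcp_pos: [0.5266, 0.0004, 0.1159]
ee_rot: [-0.037, 0.999, 0.0, -0.0]
ft_force: [3.2, 2.2, -0.8]
grip_width: 0.111
finger_force: 58.4
```

```bash
python3 arc.py 4 0
```

```text
tcp lx -111.2 z 115.9 F [ 3.2  2.2 -0.8] [ 0.8  -0.6  -0.01] w 0.11057001361267398 58.42985808849335
theta 0.107 tcp z - bar z -23.0
[ty,tz] cm per row: [(np.float64(-0.07), np.float64(0.52)), (np.float64(-0.05), np.float64(0.52)), (np.float64(-0.04), np.float64(0.52)), (np.float64(-0.02), np.float64(0.53))]
```

Call:
apply_moves(
  moves=[0, -0.02, 0.3, 0, 1, 0, -0.02, 0.3, 0, 1, 0, -0.01, 0.3, 0, 1, 0, 0, 0.2, 0, 1, 0, 0, 0, 0, 1],
)

```text
clock: 32.72
tcp_pos: [0.5267, -0.0002, 0.1074]
ee_rot: [-0.037, 0.999, -0.0, 0.0]
ft_force: [-0.4, 3.8, 17.2]
grip_width: 0.11
finger_force: 60.3
```

```bash
python3 -c "
from h import *
o=observe();print(o['ft_force'],o['moment'],o['tcp_pos'])
snap('scene','s7');snap('top','t7');C=np.array([.5183,.1113])
for n in('s7','t7'):
  W=cloud(n);z=W[...,2]*1000;lx=(W[...,:2]-C)@np.array([-.0732,.9973])*1000;ly=(W[...,:2]-C)@np.array([-.9973,-.0732])*1000
  m=(z>105)&(z<150)&(abs(ly)<107)&(abs(ly)>90)&(lx>-78)&(lx<80);
  if m.sum()>20:print(n,m.sum(),np.polyfit(lx[m],z[m],1),[np.median(z[m&(lx>a)&(lx<a+20)]).round(1) for a in range(-78,70,20)])
cv2.imwrite('pics/c7.png',cv2.resize(cv2.imread('pics/s7.png')[130:290,260:460],(800,600)))
"
```

```text
[-0.39647804  3.84356511 17.24840333] [ 0.82618765  0.0870121  -0.08413861] [ 5.26699643e-01 -2.23635033e-04  1.07371518e-01]
s7 633 [-3.25284612e-03  1.24066141e+02] [np.float64(124.2), np.float64(124.2), np.float64(124.1), np.float64(124.2), np.float64(124.2), np.float64(123.9), np.float64(123.9), np.float64(123.8)]
t7 404 [-3.33037688e-04  1.24712606e+02] [np.float64(125.2), np.float64(125.2), np.float64(124.7), np.float64(124.7), np.float64(125.1), np.float64(125.0), np.float64(124.8), np.float64(124.5)]
```

View pics/c7.png

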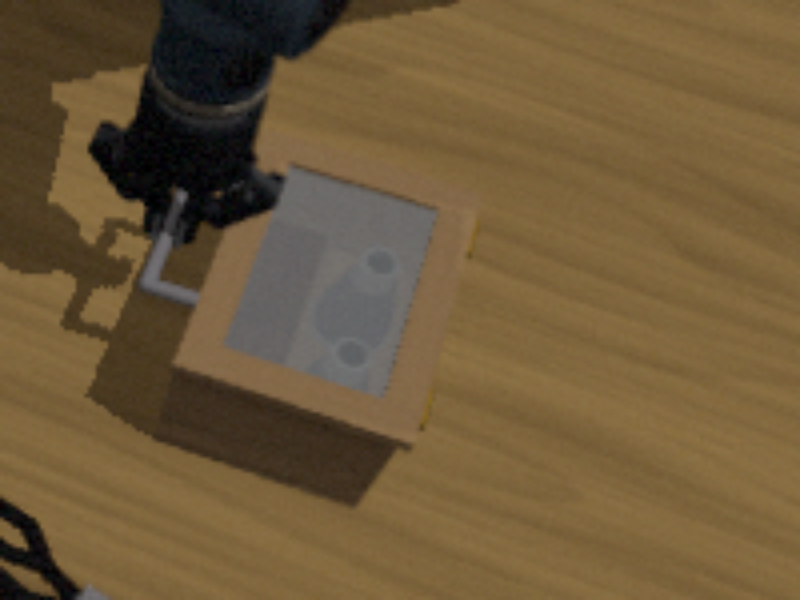

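The lid lies flat at z = 124 mm, which is rim plus lid thickness, so it is closed. The three objects stand visible through the panel. I ease off, open slightly and retreat upward.

Call:
apply_moves(
  moves=[0, 0, -0.2, 0, 1, 0, 0, 0, 0, 0.85, 0, 0, 0, 0, 0.72, 0, 0, 0, 0, 0.72, 0, 0, 0, 0, 0.72, 0, 0, -0.5, 0, 0.72, 0, 0, -1, 0, 0.72, 0, 0, -1.5, 0, 0.72, 0, 0, -3, 0, 0.72, 0, 0, -4, 0, 0.72, 0, 0, -4, 0, 0.72, 0, 0, -2, 0, 0.72, 0, -5, 0, 0, 0.72, 0, -5, 0, 0, 0.72, 0, -5, 0, 0, 0.72, 0, 0, 0, 0, 0.72, 0, 0, 0, 0, 0.72],
)

```text
clock: 34.95
tcp_pos: [0.5374, -0.1497, 0.268]
ee_rot: [-0.037, 0.999, 0.0, 0.0]
ft_force: [0.7, 0.6, 0.7]
grip_width: 0.278
finger_force: 0.0
```

```bash
python3 -c "
from h import *
o=observe();print(o['clock'],o['ft_force'],o['grip_width'])
snap('scene','s8');C=np.array([.5183,.1113])
W=cloud('s8');z=W[...,2]*1000;lx=(W[...,:2]-C)@np.array([-.0732,.9973])*1000;ly=(W[...,:2]-C)@np.array([-.9973,-.0732])*1000
m=(z>105)&(z<180)&(abs(ly)<107)&(abs(ly)>90)&(lx>-78)&(lx<80);print(np.polyfit(lx[m],z[m],1))
cv2.imwrite('pics/s8b.png',cv2.resize(cv2.imread('pics/s8.png'),(800,600)))
"
```

```text
34.95 [0.74143444 0.62070614 0.74696173] 0.27787630309011224
[-2.29361038e-03  1.24056653e+02]
```

View pics/s8b.png

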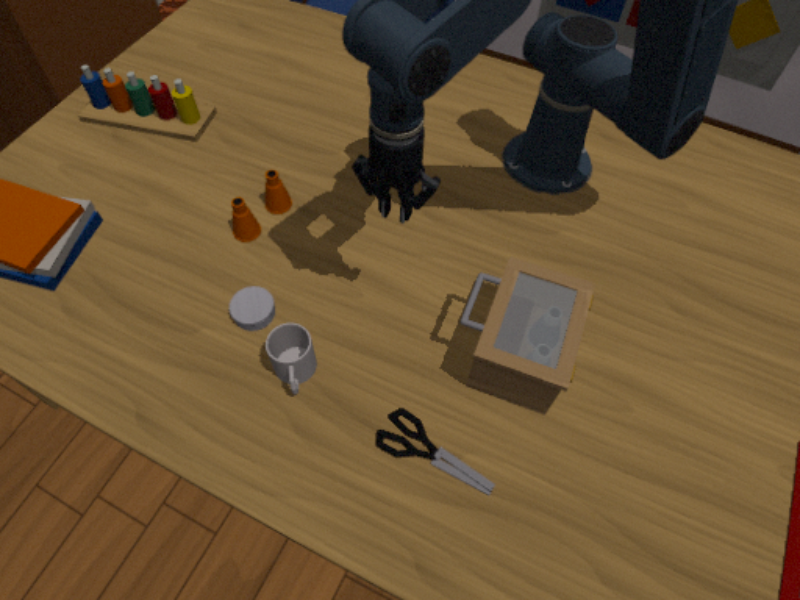

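The lid is closed at (530,320) with all three objects inside. The mug (290,350), tin (252,308) and shears (435,452) are untouched, and the arm is clear.

```bash
python3 -c "
from h import *
print(finish_job())"
```

```text
the job is handed in; nothing more can be done
None
```

The job is handed in at about 35 s: the block and the grey cone stand in the box next to the first cone, the lid was lowered by its bar and measures fully closed, and the mug, tin and shears were left untouched.

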